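Zero a thickness gauge and hold it square on a gear housing

TASK

Take the thickness gauge out of its stand and zero it: with the gauge upright, press its spring tip gently onto the middle of the top of the reference block's tallest step and keep it pressed for about a second. Then put the tip on the middle of the round pad on the gear housing's sloping face, with the gauge square to that face, and press lightly so that the spring tip is about half way in. Finish while still holding the gauge pressed there (do not let go), without ever pushing hard or disturbing the bin, the spanner and the loose gear.

Things in the scene. Friction and masses are not known exactly. Their poses are not given: they have to be found in the camera images.
- gauge: Loose pen-shaped gauge, 0.22 kg, starts upright in the stand. z runs along it from tip to cap; origin at the barrel's lower end. Steel barrel 18 mm diameter (z 0-50 mm); black collar 34 mm diameter (z 50-56) resting on the stand; black square grip 24 x 24 mm, flats across x and y (z 56-106), best gripped from above at z 80; round cap to z 112. Spring tip 18 mm below the origin.
- tip_end (a point): The outermost point of the gauge's spring tip (brass ball of 10 mm diameter on an 8 mm pin), 18 mm below the gauge's origin when not pressed; axes as the gauge's.
- plunger (a joint): How far the spring tip is pushed into the gauge, in m: 0 free, 0.012 fully in. It takes 2 N to start moving, then 0.5 N more per mm (about 5 N half way, 8 N at the stop).
- stand: Fixed grey plastic block 70 x 70 mm, 80 mm high, with a vertical round hole of 22 mm diameter right through its middle where the gauge's barrel hangs (gauge origin 30 mm above the table; lift over 70 mm for the tip to clear). Origin at the centre of its underside, z up.
- ref_block: Stepped steel reference block, fixed, 105 x 40 mm. Three steps in a row along its x, each 35 mm long and 40 mm wide: 15 mm high at -x, 30 mm in the middle, 45 mm (the tallest) at +x. Origin at the centre of its underside, z up; it may be turned any way.
- ref_top (a point): Centre of the top face of the tallest step of the reference block, 35 mm along the block's x from its origin and 45 mm above the table; z up.
- housing: Fixed aluminium gear housing, base 200 x 240 mm, 115 mm high, 268 mm over its side stubs, round bell at +x. Origin at the centre of its underside, z up. Its robot side is a flat dark deck (120 mm along the slope, 200 mm wide) falling 25 degrees (0.436 rad) towards its -x. Two bright steel pads stand 6 mm proud of the deck, 100 mm apart side by side, one round, one square, in either order.
- round_pad: The round pad, a fixed bright steel disc of 36 mm diameter with a small dark centre mark, flat face parallel to the housing's sloping deck. Origin at the middle of its outer face, 90 mm above the table; the body's own z is vertical, its yaw is the housing's.
- round_spot (a point): The middle of the round pad's outer face (same point as round_pad). Its z points straight out of the face, 25 degrees (0.436 rad) from vertical, leaning to the housing's -x; its y lies level along the pads' row.
- square_pad: The square pad, 34 x 34 mm with the same centre mark, otherwise like the round pad; not to be measured. Origin at the middle of its outer face.
- bin: Blue plastic parts bin with bolts, 150 x 110 x 60 mm, loose; leave alone. Origin at the centre of its underside.
- spanner: Steel spanner lying on the table, loose; leave alone.
- gear: Dark steel gear wheel, about 93 mm diameter, 40 mm high over its hub, loose; leave alone. Origin at the centre of its underside.
There are look-alikes about, which are no part of the job. Several things have the shape of the stand; the one meant has the colours described above.

How it is judged:
By the outcome, as a careful person would: the job done as asked, in the order asked, and still so for the second after the job is handed in, while the arm keeps its last pose, push and grip.
It also fails if it takes over 64 s, if anything falls off the work surface, if the arm or the gripper's body presses on something with over 40 N, if the wrist force passes 120 N, or if a joint passes its speed limit or range.

ROBOT

A 6-joint arm with a two-finger parallel gripper is mounted at the origin on the work surface. World frame = base frame: x ahead of the robot, y to its left, z up, the work surface at z = 0. Lengths are in m, angles in rad, forces in N, time in s.
With the tool pointing down it reaches from about 0.325 to 0.9 m from the base axis. Payload 3.5 kg.
Tool frame: the origin (TCP) lies at the very end of the fingers, on their centre line; the grasp point (between the pads) lies 19 mm behind it; z points along the fingers, y is the line along which they close (so a half turn about z gives the same grasp; the last joint's range is limited). The gripper opens to 85 mm and grips with 20 to 120 N. Pads are 22 mm wide; open, the fingers measure 114 mm over their backs; the gripper's body (76 mm by 85 mm) begins 54 mm behind the grasp point. The pads swing forward as they close: fully open they stand 13 mm farther back than shut.
Start: joints at [1.153, 0.276, -0.026, 1.268, 0, 1.467], TCP at [0.194, 0.594, 0.231] pointing down, gripper open.
Joint ranges: [-3.12, 3.12], [-0.85, 1.88], [-1.08, 1.24], [-1.95, 2.15], [-1.57, 1.53], [-3.14, 3.14]. Speed limits (rad/s): [2.57, 2.57, 3.14, 3.14, 3.14, 3.14].

INTERFACE

Orientations are given as a unit quaternion [x, y, z, w].
In Python, from workcell import manip gives the robot as it stands. The module is installed in compiled form; this text tells all that it offers.
- The arm moves only by the tool move_arm, never from a script. Its argument "rows" is a list of rows, each a list of 7 numbers: the opening, from -1 (shut) to 1 (fully open), then the shift along the tool's x, y, z in units of 200 mm (1.0 is 200 mm), then the turn, a rotation vector about the tool's x, y, z in units of 30 degrees (1.0 is 30 degrees). A call has exactly 5 rows; each row is the pose to reach, as a shift and turn from the pose commanded when the call began, along the tool's axes at that moment; what a row does not reach only later rows make up. A row lasts 1/8 s, in which the tool goes at most 62.5 mm and 10.7 degrees, less where a joint would pass 70% of its speed; a pose out of reach is approached as far as the arm can. A call with a number of a shift or a turn outside -1 to 1 is refused whole. A call with a gripper value outside its range is refused whole. The fingers move at their own pace and stop on an object; "grip_force" is the grip in N (left out, the last holds). Time passes only in rows, so rows that repeat a pose let the fingers close, or fill a call up. It gives the time, the measured TCP pose, the force, the opening and the grip force at its end, in the units of the state.
- manip.state(): the state, without advancing time (a new reading comes with each control period).
- manip.read_camera(name): name is "scene" or "top"; returns a dict with "img" (400x640x3 uint8, red, green, blue), "vertical_fov" (degrees; the focal length in pixels is half the picture's height over the tangent of half this angle, whatever the lens; pixels are square), "cx", "cy" (the principal point, pixels), "view" (4x4, takes a point from world to camera coordinates). Camera axes: x right, y up, looking along -z (the intrinsics and any distortion apply to the point x, -y, -z); pixel columns grow to the right and rows downward; lengths in m; the calibration is good to about 2 mm. A picture is of the moment at which its call begins. There is no depth.
- manip.hand_in(): hands the job in; it is judged then, once.
The state is a dict: "clock": time; "joints": joint angles; "dq": joint speeds; "joint_torque": joint torques, N m; "eef_pos": TCP position; "eef_rot": TCP orientation; "ft_force": force on the tool from outside, world axes, zero at the start; "torque": the same for the moment, N m; "gripper_width": finger opening in m; "finger_force": force on a finger pad.
Only numpy, scipy, OpenCV 4.12 (cv2) and the standard library are available. Lean on these libraries where they do the work, as an engineer would, in place of code of your own. Each camera call takes 0.05 s, during which the arm holds its last target. There are 200 camera calls.

## Working session

There is one attempt and no reset: what is moved stays moved. The work goes in short steps, Python scripts to look and compute and a tool call to move; the robot and the scene stay as the last step left them, time stands still between calls to the robot, and variables do not carry over. Pictures are saved under pics/ and viewed, at most 10 in all, crops included, and the job is handed in when it is done.

Besides the shell and the picture viewer there is one more tool, called after "Request:" by a JSON object that holds its "method" and its "body", one argument or row to a line. move_arm: Moves the arm, as the interface text tells. Its arguments: {"type":"object","properties":{"rows":{"type":"array","items":{"type":"array","items":{"type":"number","minimum":-1,"maximum":1}}},"grip_force":{"type":"number"}},"required":["rows"]}

```bash
mkdir -p pics; ls; python3 - <<'E'
from workcell import manip
import cv2,numpy as np
np.set_printoptions(precision=4,suppress=True)
for n in("scene","top"):
    c=manip.read_camera(n); print(n,{k:v for k,v in c.items() if k!="img"})
    cv2.imwrite(f"pics/{n}0.png",c["img"][...,::-1]); 
    np.savez(f"{n}0.npz",**c)
print(manip.state())
E
```

```text
pics
scene {'vertical_fov': 42.56067901824471, 'cx': 318.5584352763658, 'cy': 199.47871015115598, 'view': array([[ 0.6374,  0.7703,  0.0178, -0.285 ],
       [-0.5934,  0.4761,  0.649 ,  0.2758],
       [ 0.4915, -0.4243,  0.7606, -1.6712],
       [ 0.    ,  0.    ,  0.    ,  1.    ]])}
top {'vertical_fov': 51.5296698973262, 'cx': 322.45206413068274, 'cy': 200.8882713902442, 'view': array([[-0.0146, -0.9998, -0.0122, -0.0394],
       [ 0.9812, -0.0166,  0.1921, -0.52  ],
       [-0.1923, -0.0091,  0.9813, -1.0004],
       [ 0.    ,  0.    ,  0.    ,  1.    ]])}
{'clock': 0.1, 'joints': array([ 1.1526,  0.2771, -0.0277,  1.268 ,  0.    ,  1.4674]), 'dq': array([ 0.0024, -0.002 ,  0.0039, -0.0012,  0.    , -0.0011]), 'joint_torque': array([  0.0004, -44.6707,  29.6129,   0.0085,  -0.0001,  -0.    ]), 'eef_pos': array([0.1932, 0.5936, 0.2303]), 'eef_rot': array([ 0.1568,  0.9876, -0.001 , -0.0003]), 'ft_force': array([0.5318, 0.6258, 0.6858]), 'torque': array([-0.0149,  0.0143, -0.0206]), 'finger_force': 0.0, 'gripper_width': 0.08525165293364421}
```

View pics/scene0.png

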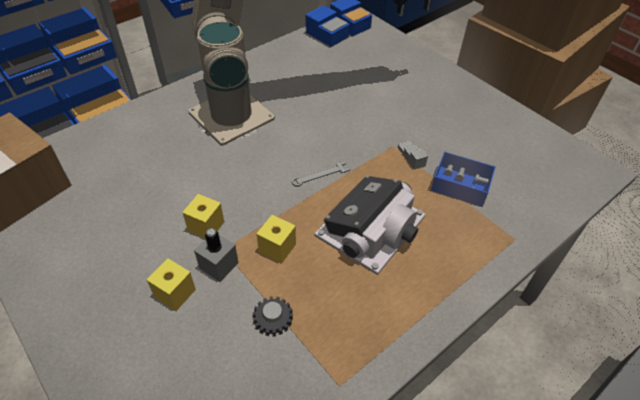

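View pics/top0.png

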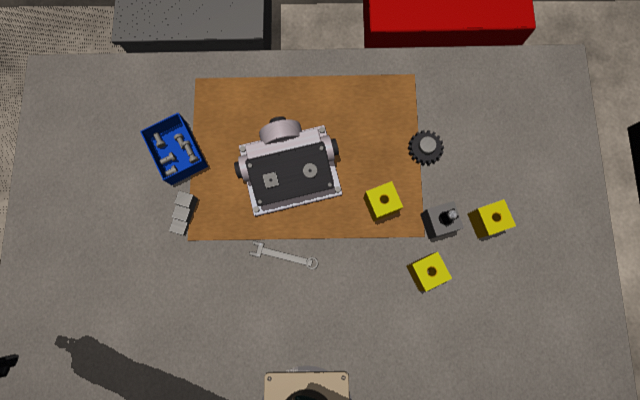

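Scene view: grey stand with black gauge at (216,250), cap (212,233); yellow look-alikes at (203,215), (276,238), (171,284). Top view: grey stand (442,220), cap ≈(452,215); yellow ones at (384,200), (431,271), (494,218). The round pad is at top (310,170) / scene (351,210), the square pad at (270,180) / (373,187). The tall step of the block still has to be identified at (180,213) / (412,154). I choose the grey stand and check it with one close crop montage.

```bash
python3 - <<'E'
import cv2,numpy as np
T=cv2.imread("pics/top0.png");S=cv2.imread("pics/scene0.png")
def crop(I,u,v,w,h,s): return cv2.resize(I[v:v+h,u:u+w],None,fx=s,fy=s,interpolation=cv2.INTER_CUBIC)
r1=[crop(T,415,190,50,50,5.32),crop(T,155,185,50,50,5.32),crop(T,250,155,80,60,5.32)[:266,:266]]
r2=[crop(S,185,220,65,65,4.1),crop(S,385,130,65,65,4.1),crop(S,330,170,65,65,4.1)]
r=[np.hstack([cv2.resize(x,(266,266)) for x in q]) for q in(r1,r2)]
cv2.imwrite("pics/crop.png",np.vstack(r))
E
```

```text
(no output)
```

View pics/crop.png

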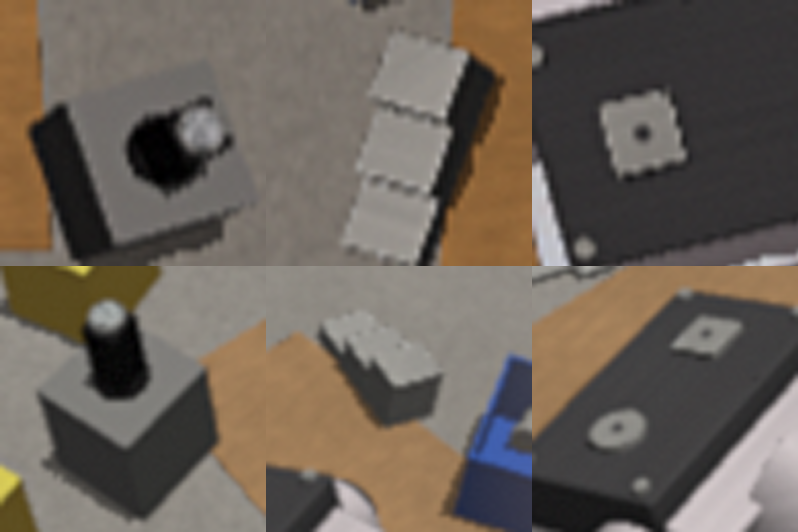

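```bash
cat > h.py <<'E'
import numpy as np,cv2
np.set_printoptions(precision=4,suppress=True)
class Cam:
    def __init__(s,c):
        s.img=np.array(c["img"]);s.V=np.array(c["view"]);s.f=200/np.tan(np.radians(float(c["vertical_fov"]))/2);s.c=np.array([float(c["cx"]),float(c["cy"])])
        s.o=-s.V[:3,:3].T@s.V[:3,3]
    def ray(s,p):
        d=(np.asarray(p)-s.c)/s.f; return s.V[:3,:3].T@np.array([d[0],-d[1],-1.])
    def at(s,p,z): r=s.ray(p); return s.o+r*(z-s.o[2])/r[2]
    def proj(s,X): q=s.V[:3,:3]@np.asarray(X)+s.V[:3,3]; return s.c+s.f*np.array([q[0],-q[1]])/-q[2]
def tri(c1,p1,c2,p2):
    a,b=c1.ray(p1),c2.ray(p2);a/=np.linalg.norm(a);b/=np.linalg.norm(b)
    t=np.linalg.lstsq(np.c_[a,-b],c2.o-c1.o,rcond=None)[0]
    A,B=c1.o+a*t[0],c2.o+b*t[1]; return (A+B)/2,np.linalg.norm(A-B)
def blobs(cam,u,v,w,h,lo,hi=256,amin=4):
    g=cv2.cvtColor(cam.img[v:v+h,u:u+w],cv2.COLOR_RGB2GRAY)
    m=((g>=lo)&(g<hi)).astype(np.uint8)
    n,L,st,ce=cv2.connectedComponentsWithStats(m,connectivity=4)
    return [(ce[i]+[u,v],int(st[i,4]),st[i,:4]+[u,v,0,0],L==i) for i in range(1,n) if st[i,4]>=amin]
E
python3 - <<'E'
from h import *
T=Cam(np.load("top0.npz"));S=Cam(np.load("scene0.npz"))
for nm,c,w,lo,hi in [("capT",T,(435,205,30,25),140,256),("capS",S,(200,222,25,22),130,256),("refT",T,(165,188,32,50),140,256),("refS",S,(395,135,36,36),140,256),
 ("padsT",T,(255,160,70,35),110,256),("padsS",S,(335,175,50,45),110,256),
 ("gripT",T,(430,205,30,25),0,35),("standT",T,(420,195,50,50),95,125)]:
    print(nm)
    for b in blobs(c,*w,lo,hi): print("  ",b[0],b[1],b[2], cv2.minAreaRect(np.argwhere(b[3])[:,::-1].astype(np.float32))[2] if b[1]>10 else "")
for c,u,v in((T,440,206),(S,204,224)): print(cv2.cvtColor(c.img[v:v+22,u:u+22],cv2.COLOR_RGB2GRAY))
print(T.o,S.o)
for z in(.045,): print([T.at(p,z) for p in((183.9,199),)])
E
```

```text
capT
   [452.8 213.7] 20 [450 211   6   6] 90.0
capS
   [222.1148 230.8852] 61 [219 223   6  15] 90.0
   [210.6061 231.4242] 33 [207 229   8   6] 45.0
   [201.2667 240.8667] 15 [200 239   5   5] 0.0
refT
   [183.537  199.0247] 162 [175 192  18  15] 18.43494987487793
   [180.3588 212.8294] 170 [172 206  17  15] 16.699243545532227
   [177.6548 226.3988] 168 [169 219  18  15] 18.43494987487793
refS
   [400.875 135.875] 8 [400 135   3   3] 
   [415.7648 144.7603] 438 [399 135  32  24] 90.0
   [425.375 147.375] 8 [424 146   4   4] 
   [429.  158.5] 4 [429 157   1   4] 
   [426.25   167.6667] 12 [424 165   5   6] 45.0
padsT
   [309.5942 169.7971] 138 [303 163  14  14] 90.0
   [270.1963 179.3865] 163 [263 172  16  16] 75.96376037597656
padsS
   [347.271  184.3178] 535 [335 175  50  31] 90.0
   [372.5618 186.3933] 89 [364 182  17   9] 8.130102157592773
   [350.5366 209.2561] 82 [344 205  14   9] 75.96376037597656
   [380.9077 215.4615] 65 [375 208  10  12] 90.0
gripT
   [444.8279 218.4426] 122 [439 211  14  14] 63.43495178222656
   [430.8182 225.7273] 22 [430 220   4  10] 0.0
standT
   [446.
[... 3566 characters left out ...]
   9   8   8  10   8   6  57 115 128
  127 126 125 128]
 [126 102  50  11   4  11   6  11  10   9   8   8   9   5   4  43  98 125
  127 127 126 126]
 [131 118  67  17  10   8  10   7   8   7   8   9   7   6   4  30  82 122
  129 126 126 126]
 [129 123  81  31   6   4   7   7   6   9   8   6  12   8   7  25  75 120
  129 127 126 126]
 [129 123  87  37   7   5   6   8   8  12   9  10  11   8   4  11  59 112
  128 127 126 126]
 [128 127 103  50   8   8   9  10   8   9   6   6   9   5   4   6  38  87
  121 127 127 126]
 [127 130 114  62  16   4   4   7   8   9  12   7  10   6   6  12  32  79
  120 128 126 127]]
[ 0.3173 -0.0572  1.0811] [ 1.1667 -0.6208  1.0971]
[array([0.5313, 0.3072, 0.045 ])]
```

```bash
python3 - <<'E'
from h import *
T=Cam(np.load("top0.npz"));S=Cam(np.load("scene0.npz"))
for nm,p,q in(("cap",(452.6,213.7),(210.8,231.2)),("round",(309.6,169.8),(350.54,209.26)),("square",(270.2,179.39),(372.56,186.39)),("ref",(183.54,199.02),(417.8,153))):
    X,e=tri(T,p,S,q); print(nm,X,e, T.at(p,X[2]))
for nm,p,q,z in(("cap",(452.6,213.7),(210.8,231.2),.142),("round",(309.6,169.8),(350.54,209.26),.09),("square",(270.2,179.39),(372.56,186.39),.09),("ref",(183.54,199.02),(417.8,153),.045)):
    print(nm,z,T.at(p,z),S.at(q,z))
# ref axis
a,b,c=[T.at(p,z) for p,z in(((183.54,199.02),.045),((180.36,212.83),.03),((177.65,226.4),.015))];print("ref",a,b,c,np.degrees(np.arctan2(*(a-c)[1::-1])))
for z in(0.045,):
  for b in blobs(S,395,130,40,45,165): print(b[:3])
A=cv2.resize(T.img[198:232,422:464],None,fx=9.5,fy=9.5,interpolation=cv2.INTER_CUBIC);B=cv2.resize(S.img[222:262,195:237],None,fx=9.5,fy=9.5,interpolation=cv2.INTER_CUBIC)
A=cv2.copyMakeBorder(A,0,B.shape[0]-A.shape[0],0,0,0)
I=np.hstack([A,B]).astype(float); I=255*(I/255)**.5
cv2.imwrite("pics/crop2.png",I[...,::-1])
E
```

```text
cap [ 0.467  -0.3447  0.1419] 0.0021261844087429997 [ 0.4664 -0.3456  0.1419]
round [ 0.5911 -0.0166  0.0891] 0.0015121514515070607 [ 0.5906 -0.0172  0.0891]
square [0.5688 0.0813 0.0884] 0.0022926361122284494 [0.5681 0.0804 0.0884]
ref [0.531  0.3078 0.045 ] 0.0005821249960336796 [0.5312 0.3081 0.045 ]
cap 0.142 [ 0.4664 -0.3456  0.142 ] [ 0.4678 -0.3439  0.142 ]
round 0.09 [ 0.5904 -0.0173  0.09  ] [ 0.5919 -0.0164  0.09  ]
square 0.09 [0.5677 0.0801 0.09  ] [0.5702 0.0813 0.09  ]
ref 0.045 [0.5312 0.3081 0.045 ] [0.5309 0.3076 0.045 ]
ref [0.5312 0.3081 0.045 ] [0.4981 0.3198 0.03  ] [0.4649 0.3304 0.015 ] -18.618683771217942[ WARN:0@0.113] global loadsave.cpp:1063 imwrite_ Unsupported depth image for selected encoder is fallbacked to CV_8U.
```

View pics/crop2.png

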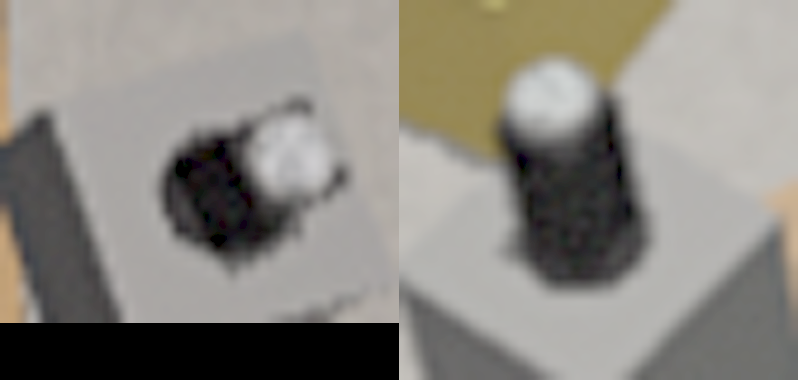

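Crops: the grey stand holds the black gauge with its light cap on top. Its square grip's corners, at crop (300,100) and (345,180), give flats yawed about 27-28°. The block's tallest step is the one at top (183.5,199), facing +x, and both views agree on it. Both views also agree on the cap at (0.467, -0.345, 0.142) and the round pad at (0.591, -0.017, 0.089). Now moving.

Request:
{"method": "move_arm", "body": {
  "rows": [
    [1, -0.15, -0.11, 0, 0, 0, 0],
    [1, -0.3, -0.225, 0, 0, 0, 0],
    [1, -0.45, -0.34, 0, 0, 0, 0],
    [1, -0.6, -0.45, 0, 0, 0, 0],
    [1, -0.75, -0.57, 0, 0, 0, 0]
  ],
  "grip_force": 60
}}

```text
clock: 0.72
eef_pos: [0.3012, 0.4382, 0.2308]
eef_rot: [0.157, 0.988, -0.0, -0.0]
ft_force: [0.3, -0.4, 0.6]
gripper_width: 0.0854
finger_force: 0.0
```

Request:
{"method": "move_arm", "body": {
  "rows": [
    [1, -0.15, -0.11, 0, 0, 0, 0],
    [1, -0.3, -0.225, 0, 0, 0, 0],
    [1, -0.45, -0.34, 0, 0, 0, 0],
    [1, -0.6, -0.45, 0, 0, 0, 0],
    [1, -0.75, -0.57, 0, 0, 0, 0]
  ]
}}

```text
clock: 1.35
eef_pos: [0.4085, 0.2834, 0.2309]
eef_rot: [0.157, 0.988, -0.0, -0.0]
ft_force: [0.1, 0.1, -0.5]
gripper_width: 0.0859
finger_force: 0.0
```

Request:
{"method": "move_arm", "body": {
  "rows": [
    [1, -0.15, -0.11, 0, 0, 0, 0],
    [1, -0.3, -0.225, 0, 0, 0, 0],
    [1, -0.45, -0.34, 0, 0, 0, 0],
    [1, -0.6, -0.45, 0, 0, 0, 0],
    [1, -0.75, -0.57, 0, 0, 0, 0]
  ]
}}

```text
clock: 1.98
eef_pos: [0.5158, 0.1287, 0.2308]
eef_rot: [0.157, 0.988, -0.0, -0.0]
ft_force: [0.8, -0.3, 0.0]
gripper_width: 0.0852
finger_force: 0.0
```

Request:
{"method": "move_arm", "body": {
  "rows": [
    [1, -0.03, -0.156, 0, 0, 0, 0],
    [1, -0.06, -0.31, 0, 0, 0, 0],
    [1, -0.1, -0.47, 0, 0, 0, 0],
    [1, -0.13, -0.62, 0, 0, 0, 0],
    [1, -0.16, -0.78, 0, 0, 0, 0]
  ]
}}

```text
clock: 2.6
eef_pos: [0.4971, -0.0294, 0.2309]
eef_rot: [0.157, 0.988, 0.0, -0.0]
ft_force: [0.0, -0.3, -0.3]
gripper_width: 0.0854
finger_force: 0.0
```

Request:
{"method": "move_arm", "body": {
  "rows": [
    [1, -0.03, -0.156, 0, 0, 0, 0],
    [1, -0.06, -0.31, 0, 0, 0, 0],
    [1, -0.1, -0.47, 0, 0, 0, 0],
    [1, -0.13, -0.62, 0, 0, 0, 0],
    [1, -0.16, -0.78, 0, 0, 0, 0]
  ]
}}

```text
clock: 3.22
eef_pos: [0.4792, -0.1875, 0.2308]
eef_rot: [0.157, 0.988, 0.0, -0.0]
ft_force: [0.6, 0.6, 0.6]
gripper_width: 0.0854
finger_force: 0.0
```

Request:
{"method": "move_arm", "body": {
  "rows": [
    [1, -0.03, -0.156, 0, 0, 0, 0.2],
    [1, -0.06, -0.31, 0, 0, 0, 0.4],
    [1, -0.1, -0.47, 0, 0, 0, 0.6],
    [1, -0.13, -0.62, 0, 0, 0, 0.8],
    [1, -0.16, -0.78, 0, 0, 0, 1]
  ]
}}

```text
clock: 3.85
eef_pos: [0.4614, -0.3456, 0.2307]
eef_rot: [0.409, 0.913, 0.0, -0.001]
ft_force: [0.5, 0.2, 0.0]
gripper_width: 0.0854
finger_force: 0.0
```

Request:
{"method": "move_arm", "body": {
  "rows": [
    [1, 0, 0, 0, 0, 0, 0.2],
    [1, 0, 0, 0, 0, 0, 0.4],
    [1, 0, 0, 0, 0, 0, 0.5],
    [1, 0, 0, 0, 0, 0, 0.5],
    [1, 0, 0, 0, 0, 0, 0.5]
  ]
}}

```text
clock: 4.47
eef_pos: [0.4617, -0.3448, 0.231]
eef_rot: [0.522, 0.853, 0.0, -0.0]
ft_force: [0.6, 0.3, 1.0]
gripper_width: 0.0856
finger_force: 0.0
```

Request:
{"method": "move_arm", "body": {
  "rows": [
    [1, -0.01, 0.024, 0.1, 0, 0, 0],
    [1, -0.01, 0.024, 0.25, 0, 0, 0],
    [1, -0.01, 0.024, 0.4, 0, 0, 0],
    [1, -0.01, 0.024, 0.5, 0, 0, 0],
    [1, -0.01, 0.024, 0.6, 0, 0, 0]
  ]
}}

```text
clock: 5.1
eef_pos: [0.4669, -0.3444, 0.1104]
eef_rot: [0.522, 0.853, 0.0, -0.0]
ft_force: [-0.1, 0.6, -0.7]
gripper_width: 0.0852
finger_force: 0.0
```

```bash
python3 - <<'E'
from h import *
from workcell import manip
T=Cam(manip.read_camera("top"));S=Cam(manip.read_camera("scene"))
x=manip.state()["eef_pos"];print(x,T.proj(x),S.proj(x))
A=cv2.resize(T.img[170:255,400:500],(400,340),interpolation=cv2.INTER_CUBIC);B=cv2.resize(S.img[190:275,165:265],(400,340),interpolation=cv2.INTER_CUBIC)
I=255*(np.hstack([A,B])/255)**.5
cv2.imwrite("pics/pre.png",I[...,::-1].astype(np.uint8))
E
```

```text
[ 0.4654 -0.3429  0.1088] [447.3583 216.4147] [212.5997 238.8223]
```

View pics/pre.png

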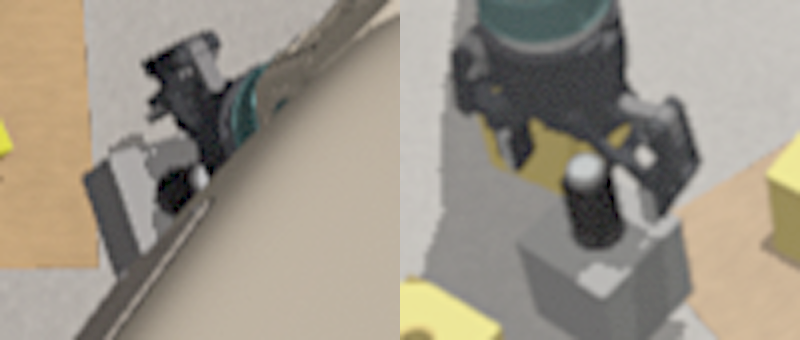

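The two fingers, at crop (515,140) and (655,175), straddle the grip with the cap at (585,165) between them. Going down and closing.

Request:
{"method": "move_arm", "body": {
  "rows": [
    [1, 0, 0, 0.05, 0, 0, 0],
    [1, 0, 0, 0.095, 0, 0, 0],
    [-1, 0, 0, 0.095, 0, 0, 0],
    [-1, 0, 0, 0.095, 0, 0, 0],
    [-1, 0, 0, 0.095, 0, 0, 0]
  ],
  "grip_force": 25
}}

```text
clock: 5.82
eef_pos: [0.4674, -0.3449, 0.0928]
eef_rot: [0.523, 0.852, -0.0, 0.0]
ft_force: [-0.1, -0.8, -0.2]
gripper_width: 0.0324
finger_force: 0.0
```

Request:
{"method": "move_arm", "body": {
  "rows": [
    [-1, 0, 0, 0, 0, 0, 0],
    [-1, 0, 0, 0, 0, 0, 0],
    [-1, 0, 0, 0, 0, 0, 0],
    [-1, 0, 0, 0, 0, 0, 0],
    [-1, 0, 0, 0, 0, 0, 0]
  ],
  "grip_force": 70
}}

```text
clock: 6.45
eef_pos: [0.4675, -0.345, 0.0929]
eef_rot: [0.523, 0.852, -0.0, 0.001]
ft_force: [0.3, -0.2, 5.2]
gripper_width: 0.0234
finger_force: 68.8
```

Request:
{"method": "move_arm", "body": {
  "rows": [
    [-1, 0, 0, -0.1, 0, 0, 0],
    [-1, 0, 0, -0.25, 0, 0, 0],
    [-1, 0, 0, -0.45, 0, 0, 0],
    [-1, 0, 0, -0.65, 0, 0, 0],
    [-1, 0, 0, -0.8, 0, 0, 0]
  ]
}}

```text
clock: 7.08
eef_pos: [0.4666, -0.3441, 0.2526]
eef_rot: [0.523, 0.852, 0.0, -0.001]
ft_force: [0.9, -0.5, -2.5]
gripper_width: 0.0231
finger_force: 69.2
```

Request:
{"method": "move_arm", "body": {
  "rows": [
    [-1, 0, 0, 0, 0, 0, 0],
    [-1, 0, 0, 0, 0, 0, 0],
    [-1, 0, 0, 0, 0, 0, 0],
    [-1, 0, 0, 0, 0, 0, 0],
    [-1, 0, 0, 0, 0, 0, 0]
  ]
}}

```text
clock: 7.7
eef_pos: [0.4668, -0.3443, 0.2515]
eef_rot: [0.523, 0.852, 0.0, -0.001]
ft_force: [-0.2, -0.0, -2.4]
gripper_width: 0.0234
finger_force: 69.3
```

```bash
python3 - <<'E'
from h import *
from workcell import manip
cT=manip.read_camera("top");cS=manip.read_camera("scene");np.savez("T1.npz",**cT);np.savez("S1.npz",**cS)
T=Cam(cT);S=Cam(cS)
st=manip.state();x=st["eef_pos"];print(x,st["joints"],T.proj(x),S.proj(x))
tip=x-[0,0,.079];p=S.proj(tip);print(tip,T.proj(tip),p)
u,v=int(p[0])-50,int(p[1])-55
B=cv2.resize(S.img[v:v+80,u:u+100],(800,640)[:2],interpolation=cv2.INTER_CUBIC)[:600]
print(u,v)
cv2.imwrite("pics/lift.png",(255*(B/255)**.6)[...,::-1].astype(np.uint8))
E
```

```text
[ 0.467  -0.3445  0.252 ] [-0.747   0.1877 -0.095   1.2886 -0.      0.3532] [468.134  204.6368] [203.0984 200.2924]
[ 0.467  -0.3445  0.173 ] [456.2548 211.1761] [208.4382 222.87  ]
158 167
```

View pics/lift.png

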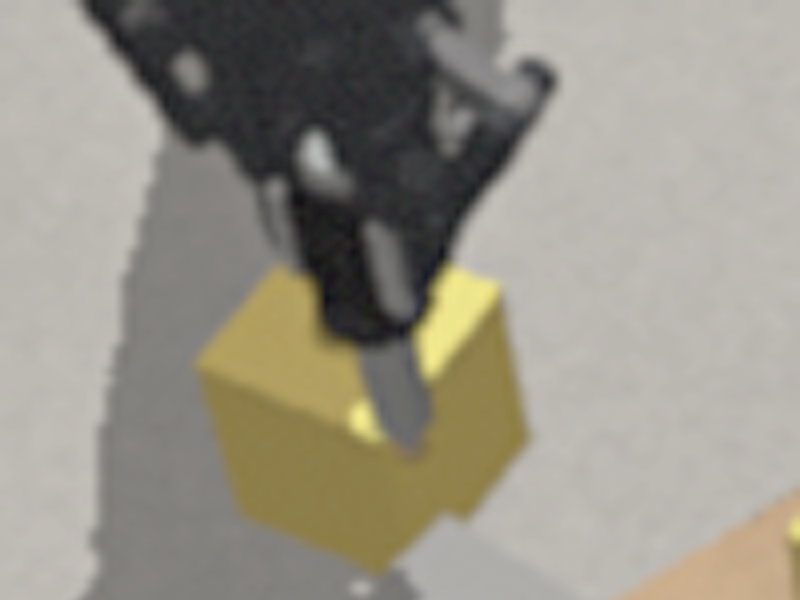

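The gauge was lifted straight. The barrel shows down to crop (410,430), with the brass tip at about (413,455) → pixel (209.6,223.9), near the expected (208.4,222.9). Carrying it to the reference block.

Request:
{"method": "move_arm", "body": {
  "rows": [
    [-1, 0.1, 0.064, 0, 0, 0, 0],
    [-1, 0.23, 0.147, 0, 0, 0, 0],
    [-1, 0.38, 0.243, 0, 0, 0, 0],
    [-1, 0.53, 0.338, 0, 0, 0, 0],
    [-1, 0.69, 0.44, 0, 0, 0, 0]
  ]
}}

```text
clock: 8.43
eef_pos: [0.4827, -0.1795, 0.2525]
eef_rot: [0.523, 0.853, 0.0, 0.0]
ft_force: [0.8, 0.9, -1.5]
gripper_width: 0.0233
finger_force: 69.1
```

Request:
{"method": "move_arm", "body": {
  "rows": [
    [-1, 0.14, 0.09, 0, 0, 0, 0],
    [-1, 0.28, 0.18, 0, 0, 0, 0],
    [-1, 0.42, 0.265, 0, 0, 0, 0],
    [-1, 0.55, 0.35, 0, 0, 0, 0],
    [-1, 0.69, 0.44, 0, 0, 0, 0]
  ]
}}

```text
clock: 9.05
eef_pos: [0.4982, -0.0167, 0.2526]
eef_rot: [0.523, 0.853, 0.0, 0.0]
ft_force: [-0.4, 1.0, -2.0]
gripper_width: 0.0234
finger_force: 69.1
```

Request:
{"method": "move_arm", "body": {
  "rows": [
    [-1, 0.14, 0.09, 0, 0, 0, 0],
    [-1, 0.28, 0.18, 0, 0, 0, 0],
    [-1, 0.42, 0.265, 0, 0, 0, 0],
    [-1, 0.55, 0.35, 0, 0, 0, 0],
    [-1, 0.69, 0.44, 0, 0, 0, 0]
  ]
}}

```text
clock: 9.68
eef_pos: [0.5137, 0.146, 0.2525]
eef_rot: [0.522, 0.853, 0.0, -0.0]
ft_force: [0.4, -0.0, -1.6]
gripper_width: 0.0231
finger_force: 69.1
```

Request:
{"method": "move_arm", "body": {
  "rows": [
    [-1, 0.16, 0.1, 0, 0, 0, 0],
    [-1, 0.31, 0.2, 0, 0, 0, 0],
    [-1, 0.46, 0.295, 0, 0, 0, 0],
    [-1, 0.6, 0.38, 0, 0, 0, 0],
    [-1, 0.69, 0.44, 0, 0, 0, 0]
  ]
}}

```text
clock: 10.3
eef_pos: [0.5295, 0.3089, 0.2524]
eef_rot: [0.522, 0.853, -0.0, -0.0]
ft_force: [-0.0, -0.0, -2.1]
gripper_width: 0.0232
finger_force: 69.2
```

Request:
{"method": "move_arm", "body": {
  "rows": [
    [-1, 0, 0, 0.1, 0, 0, 0],
    [-1, 0, 0, 0.25, 0, 0, 0],
    [-1, 0, 0, 0.4, 0, 0, 0],
    [-1, 0, 0, 0.5, 0, 0, 0],
    [-1, 0, 0, 0.5, 0, 0, 0]
  ]
}}

```text
clock: 10.92
eef_pos: [0.5284, 0.3063, 0.1503]
eef_rot: [0.523, 0.852, -0.002, -0.001]
ft_force: [0.3, 0.7, -1.7]
gripper_width: 0.0229
finger_force: 69.2
```

```bash
python3 - <<'E'
from h import *
from workcell import manip
cT=manip.read_camera("top");cS=manip.read_camera("scene");np.savez("T2.npz",**cT);np.savez("S2.npz",**cS)
T=Cam(cT);S=Cam(cS)
st=manip.state();x=st["eef_pos"];R=[0,0,.081];print(x,st["ft_force"],st["joints"])
tip=x-R;print(tip,"top",T.proj(tip),"scene",S.proj(tip),"ref",T.proj([.531,.308,.045]),S.proj([.531,.308,.045]))
A=cv2.resize(T.img[175:225,155:205],(400,400),interpolation=cv2.INTER_CUBIC);B=cv2.resize(S.img[115:165,390:440],(400,400),interpolation=cv2.INTER_CUBIC)
cv2.imwrite("pics/ref.png",(255*(np.hstack([A,B])/255)**.6)[...,::-1].astype(np.uint8))
E
```

```text
[0.5306 0.3072 0.153 ] [ 0.4667 -0.2622 -1.607 ] [ 0.4194  0.3052 -0.1583  1.1068 -0.      1.5196]
[0.5306 0.3072 0.072 ] top [180.2021 197.1194] scene [419.1796 146.2988] ref [183.5841 199.1014] [417.92   152.9448]
```

View pics/ref.png

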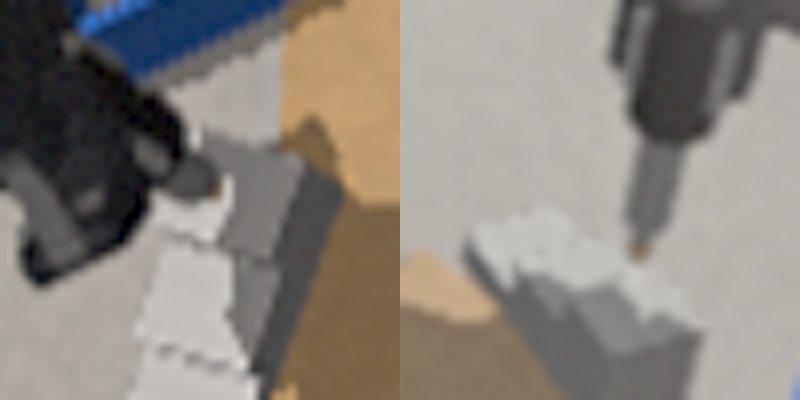

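The brass tip hangs over the tall step: top about (181.2,198.3), scene about (419.3,145.8), matching the computed tip within about 1 px. Pressing down slowly.

Request:
{"method": "move_arm", "body": {
  "rows": [
    [-1, 0, 0, 0.04, 0, 0, 0],
    [-1, 0, 0, 0.07, 0, 0, 0],
    [-1, 0, 0, 0.095, 0, 0, 0],
    [-1, 0, 0, 0.11, 0, 0, 0],
    [-1, 0, 0, 0.12, 0, 0, 0]
  ]
}}

```text
clock: 11.65
eef_pos: [0.5305, 0.307, 0.1281]
eef_rot: [0.523, 0.852, -0.0, -0.0]
ft_force: [-0.2, -0.2, -1.4]
gripper_width: 0.0234
finger_force: 69.2
```

Request:
{"method": "move_arm", "body": {
  "rows": [
    [-1, 0, 0, 0.004, 0, 0, 0],
    [-1, 0, 0, 0.008, 0, 0, 0],
    [-1, 0, 0, 0.012, 0, 0, 0],
    [-1, 0, 0, 0.016, 0, 0, 0],
    [-1, 0, 0, 0.02, 0, 0, 0]
  ]
}}

```text
clock: 12.28
eef_pos: [0.5307, 0.3071, 0.1247]
eef_rot: [0.523, 0.852, 0.0, 0.0]
ft_force: [-1.0, 0.4, 0.8]
gripper_width: 0.0231
finger_force: 69.5
```

Request:
{"method": "move_arm", "body": {
  "rows": [
    [-1, 0, 0, 0.005, 0, 0, 0],
    [-1, 0, 0, 0.01, 0, 0, 0],
    [-1, 0, 0, 0.015, 0, 0, 0],
    [-1, 0, 0, 0.02, 0, 0, 0],
    [-1, 0, 0, 0.02, 0, 0, 0]
  ]
}}

```text
clock: 12.9
eef_pos: [0.5307, 0.3071, 0.1205]
eef_rot: [0.523, 0.852, 0.0, 0.0]
ft_force: [0.3, -0.9, 3.2]
gripper_width: 0.0232
finger_force: 69.8
```

Request:
{"method": "move_arm", "body": {
  "rows": [
    [-1, 0, 0, 0, 0, 0, 0],
    [-1, 0, 0, 0, 0, 0, 0],
    [-1, 0, 0, 0, 0, 0, 0],
    [-1, 0, 0, 0, 0, 0, 0],
    [-1, 0, 0, 0, 0, 0, 0]
  ]
}}

```text
clock: 13.52
eef_pos: [0.5307, 0.3071, 0.1204]
eef_rot: [0.523, 0.852, 0.0, 0.0]
ft_force: [-1.3, -0.6, 2.4]
gripper_width: 0.0231
finger_force: 69.8
```

Request:
{"method": "move_arm", "body": {
  "rows": [
    [-1, 0, 0, 0, 0, 0, 0],
    [-1, 0, 0, 0, 0, 0, 0],
    [-1, 0, 0, 0, 0, 0, 0],
    [-1, 0, 0, 0, 0, 0, 0],
    [-1, 0, 0, 0, 0, 0, 0]
  ]
}}

```text
clock: 14.15
eef_pos: [0.5306, 0.3071, 0.1204]
eef_rot: [0.523, 0.852, 0.0, 0.0]
ft_force: [0.5, -0.3, 2.1]
gripper_width: 0.0231
finger_force: 69.7
```

```bash
python3 - <<'E'
from h import *
from workcell import manip
cT=manip.read_camera("top");cS=manip.read_camera("scene");np.savez("T3.npz",**cT);np.savez("S3.npz",**cS)
st=manip.state();x=st["eef_pos"];print(x,st["ft_force"],st["eef_rot"])
T=Cam(cT);S=Cam(cS)
A=cv2.resize(T.img[175:225,155:205],(400,400),interpolation=cv2.INTER_CUBIC);B=cv2.resize(S.img[115:165,390:440],(400,400),interpolation=cv2.INTER_CUBIC)
cv2.imwrite("pics/ref2.png",(255*(np.hstack([A,B])/255)**.6)[...,::-1].astype(np.uint8))
E
```

```text
[0.5307 0.3071 0.1204] [0.3383 0.0398 3.3622] [0.5227 0.8525 0.0001 0.0001]
```

View pics/ref2.png

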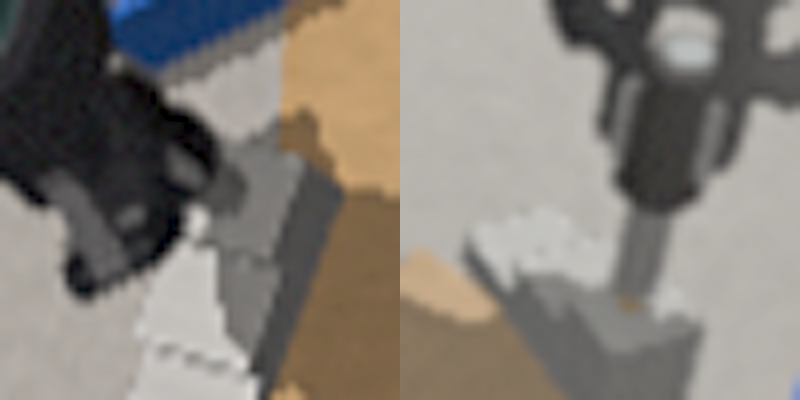

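Gauge pressed on the middle of the tall step: tip at scene crop (628,303), step centre about (622,304). The spring force is about 4-5 N and it was held for more than 1.2 s. Lifting and going to the pad.

Request:
{"method": "move_arm", "body": {
  "rows": [
    [-1, 0, 0, -0.03, 0, 0, 0],
    [-1, 0, 0, -0.12, 0, 0, 0],
    [-1, 0, 0, -0.3, 0, 0, 0],
    [-1, 0, 0, -0.5, 0, 0, 0],
    [-1, 0, 0, -0.65, 0, 0, 0]
  ]
}}

```text
clock: 14.88
eef_pos: [0.5304, 0.307, 0.2527]
eef_rot: [0.523, 0.852, 0.0, 0.0]
ft_force: [0.6, -0.7, -2.3]
gripper_width: 0.0234
finger_force: 69.2
```

Request:
{"method": "move_arm", "body": {
  "rows": [
    [-1, -0.1, -0.05, 0, 0, 0, 0],
    [-1, -0.25, -0.12, 0, 0, 0, 0],
    [-1, -0.42, -0.2, 0, 0, 0, 0],
    [-1, -0.6, -0.28, 0, 0, 0, 0],
    [-1, -0.76, -0.36, 0, 0, 0, 0]
  ]
}}

```text
clock: 15.5
eef_pos: [0.5334, 0.1362, 0.2484]
eef_rot: [0.523, 0.852, -0.002, -0.001]
ft_force: [1.3, -0.6, -2.1]
gripper_width: 0.0234
finger_force: 69.4
```

Request:
{"method": "move_arm", "body": {
  "rows": [
    [-1, -0.16, -0.08, 0, 0, 0, 0],
    [-1, -0.32, -0.16, 0, 0, 0, 0],
    [-1, -0.5, -0.24, 0, 0, 0, 0],
    [-1, -0.65, -0.31, 0, 0, 0, 0],
    [-1, -0.76, -0.36, 0, 0, 0, 0]
  ]
}}

```text
clock: 16.12
eef_pos: [0.5378, -0.0314, 0.2484]
eef_rot: [0.524, 0.852, -0.001, -0.002]
ft_force: [0.5, 0.8, -1.7]
gripper_width: 0.0234
finger_force: 69.4
```

Request:
{"method": "move_arm", "body": {
  "rows": [
    [-1, 0, 0, 0, -0.16, -0.04, 0],
    [-1, 0, 0, 0, -0.32, -0.08, 0],
    [-1, 0, 0, 0, -0.5, -0.125, 0],
    [-1, 0, 0, 0, -0.7, -0.175, 0],
    [-1, 0, 0, 0, -0.81, -0.203, 0]
  ]
}}

```text
clock: 16.75
eef_pos: [0.5364, -0.0296, 0.2471]
eef_rot: [0.511, 0.832, 0.151, 0.153]
ft_force: [-0.1, -0.6, -1.8]
gripper_width: 0.0236
finger_force: 69.4
```

Request:
{"method": "move_arm", "body": {
  "rows": [
    [-1, 0, 0, 0, 0, 0, 0],
    [-1, 0, 0, 0, 0, 0, 0],
    [-1, 0, 0, 0, 0, 0, 0],
    [-1, 0, 0, 0, 0, 0, 0],
    [-1, 0, 0, 0, 0, 0, 0]
  ]
}}

```text
clock: 17.38
eef_pos: [0.5403, -0.0292, 0.2503]
eef_rot: [0.51, 0.832, 0.152, 0.155]
ft_force: [0.2, -0.7, -1.5]
gripper_width: 0.0236
finger_force: 69.4
```

```bash
cat > go.py <<'E'
from h import *
from scipy.spatial.transform import Rotation as Ro
from workcell import manip
def todo(P,yaw,L):
    st=manip.state();x=st["eef_pos"];R=Ro.from_quat(st["eef_rot"])
    n=np.array([-np.sin(.4363)*np.cos(yaw),-np.sin(.4363)*np.sin(yaw),np.cos(.4363)])
    z=R.apply([0,0,1]);c=np.cross(z,-n);rv=c/np.linalg.norm(c)*np.arccos(min(1,z@-n))
    print("n",n,"tool z",z,"rot units",R.inv().apply(rv)/np.radians(30),"shift units",R.inv().apply(P+n*L-x)/.2)
    print(x,st["ft_force"],R.inv().apply(st["ft_force"]),st["joints"])
E
python3 -c "
from go import *
todo(np.array([.591,-.0168,.0893]),np.radians(12.8),.106)"
```

```text
n [-0.4121 -0.0936  0.9063] tool z [ 0.4125  0.0946 -0.906 ] rot units [ 0.0016 -0.0012  0.    ] shift units [ 0.0293 -0.1     0.3099]
[ 0.5403 -0.0292  0.2503] [ 0.1853 -0.7115 -1.5377] [-0.5594 -0.7908  1.4024] [-0.2868 -0.1499 -0.518   0.816   0.2089  0.8541]
```

Request:
{"method": "move_arm", "body": {
  "rows": [
    [-1, 0.005, -0.02, 0.06, 0, 0, 0],
    [-1, 0.015, -0.05, 0.14, 0, 0, 0],
    [-1, 0.022, -0.075, 0.22, 0, 0, 0],
    [-1, 0.029, -0.1, 0.28, 0, 0, 0],
    [-1, 0.029, -0.1, 0.31, 0, 0, 0]
  ]
}}

```text
clock: 18.0
eef_pos: [0.5461, -0.0265, 0.1835]
eef_rot: [0.511, 0.832, 0.151, 0.154]
ft_force: [-0.2, -0.7, -1.9]
gripper_width: 0.0231
finger_force: 69.4
```

Request:
{"method": "move_arm", "body": {
  "rows": [
    [-1, 0, 0, 0.02, 0, 0, 0],
    [-1, 0, 0, 0.05, 0, 0, 0],
    [-1, 0, 0, 0.05, 0, 0, 0],
    [-1, 0, 0, 0.05, 0, 0, 0],
    [-1, 0, 0, 0.05, 0, 0, 0]
  ]
}}

```text
clock: 18.62
eef_pos: [0.5514, -0.0259, 0.1767]
eef_rot: [0.51, 0.832, 0.152, 0.155]
ft_force: [0.0, -0.2, -1.5]
gripper_width: 0.0234
finger_force: 69.4
```

```bash
python3 - <<'E'
from go import *
todo(np.array([.591,-.0168,.0893]),np.radians(12.8),.081)
T=Cam(manip.read_camera("top"));S=Cam(manip.read_camera("scene"))
st=manip.state();z=Ro.from_quat(st["eef_rot"]).apply([0,0,1]);tip=st["eef_pos"]+z*.081
print(tip,T.proj(tip),S.proj(tip),T.proj(tip+z*.015),S.proj(tip+z*.015))
A=cv2.resize(T.img[145:195,285:335],(400,400),interpolation=cv2.INTER_CUBIC);B=cv2.resize(S.img[170:220,325:375],(400,400),interpolation=cv2.INTER_CUBIC)
cv2.imwrite("pics/pad.png",(255*(np.hstack([A,B])/255)**.6)[...,::-1].astype(np.uint8))
E
```

```text
n [-0.4121 -0.0936  0.9063] tool z [ 0.4133  0.0943 -0.9057] rot units [ 0.003  -0.0001  0.    ] shift units [ 0.0007 -0.0004  0.0768]
[ 0.5514 -0.0259  0.1767] [ 0.0095 -0.2358 -1.4737] [-0.0631 -0.7005  1.3164] [-0.2723 -0.0656 -0.6107  0.6352  0.2034  0.8681]
[ 0.5848 -0.0183  0.1032] [309.8082 170.5707] [348.451  204.5984] [309.4461 169.6071] [350.1583 209.2178]
```

View pics/pad.png

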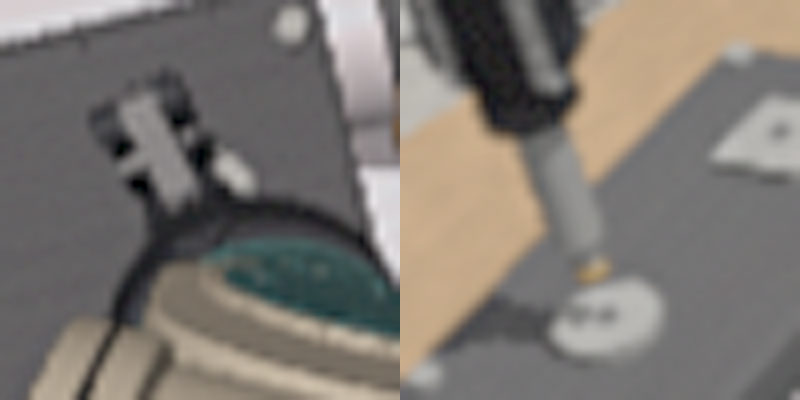

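Scene crop: brass tip end at (595,280) → (348.9,204.6), as computed. The round pad's mark is at (608,315) → (350.6,208.9), straight along the gauge axis. The square pad is off at the upper right. Pressing slowly.

Request:
{"method": "move_arm", "body": {
  "rows": [
    [-1, 0, 0, 0.02, 0, 0, 0],
    [-1, 0, 0, 0.04, 0, 0, 0],
    [-1, 0, 0, 0.055, 0, 0, 0],
    [-1, 0, 0, 0.065, 0, 0, 0],
    [-1, 0, 0, 0.07, 0, 0, 0]
  ]
}}

```text
clock: 19.35
eef_pos: [0.5569, -0.0245, 0.1634]
eef_rot: [0.51, 0.832, 0.152, 0.155]
ft_force: [-1.1, -0.5, -0.2]
gripper_width: 0.0233
finger_force: 69.6
```

Request:
{"method": "move_arm", "body": {
  "rows": [
    [-1, 0, 0, 0.004, 0, 0, 0],
    [-1, 0, 0, 0.008, 0, 0, 0],
    [-1, 0, 0, 0.012, 0, 0, 0],
    [-1, 0, 0, 0.016, 0, 0, 0],
    [-1, 0, 0, 0.016, 0, 0, 0]
  ]
}}

```text
clock: 19.98
eef_pos: [0.5582, -0.0243, 0.1607]
eef_rot: [0.51, 0.832, 0.152, 0.155]
ft_force: [-3.3, -0.6, 0.4]
gripper_width: 0.0234
finger_force: 69.8
```

```bash
python3 - <<'E'
from go import *
for i in range(6):
    manip.read_camera("scene"); st=manip.state();print(Ro.from_quat(st["eef_rot"]).inv().apply(st["ft_force"]))
todo(np.array([.591,-.0168,.0893]),np.radians(12.8),.075)
E
```

```text
[ 0.9707 -2.344  -1.6156]
[ 0.5753 -2.2344 -2.3073]
[ 0.5176 -2.4115 -2.8491]
[ 1.2621 -2.5277 -2.0099]
[ 0.6038 -1.1798 -2.3926]
[ 0.4091 -2.5221 -2.199 ]
n [-0.4121 -0.0936  0.9063] tool z [ 0.4126  0.0945 -0.906 ] rot units [ 0.0017 -0.001  -0.    ] shift units [-0.0004  0.0017  0.0193]
[ 0.5582 -0.0243  0.1606] [-3.1075 -0.933   0.9148] [ 0.4091 -2.5221 -2.199 ] [-0.2644 -0.035  -0.62    0.5947  0.2003  0.8757]
```

Request:
{"method": "move_arm", "body": {
  "rows": [
    [-1, 0, 0, 0.004, 0, 0, 0],
    [-1, 0, 0, 0.008, 0, 0, 0],
    [-1, 0, 0, 0.011, 0, 0, 0],
    [-1, 0, 0, 0.014, 0, 0, 0],
    [-1, 0, 0, 0.014, 0, 0, 0]
  ]
}}

```text
clock: 20.9
eef_pos: [0.5594, -0.024, 0.1581]
eef_rot: [0.51, 0.832, 0.152, 0.155]
ft_force: [-3.6, -0.1, 1.8]
gripper_width: 0.0235
finger_force: 70.0
```

```bash
python3 - <<'E'
from go import *
F=[]
for i in range(12):
    c=manip.read_camera("scene"); st=manip.state();F.append(Ro.from_quat(st["eef_rot"]).inv().apply(st["ft_force"]))
print(np.mean(F,0))
todo(np.array([.591,-.0168,.0893]),np.radians(12.8),.075)
S=Cam(c);B=cv2.resize(S.img[170:220,325:375],(400,400),interpolation=cv2.INTER_CUBIC)
cv2.imwrite("pics/pad2.png",(255*(B/255)**.6)[...,::-1].astype(np.uint8))
E
```

```text
[ 1.0099 -2.3879 -3.4836]
n [-0.4121 -0.0936  0.9063] tool z [ 0.4127  0.0945 -0.906 ] rot units [ 0.0019 -0.0009 -0.    ] shift units [-0.0003  0.0014  0.0054]
[ 0.5594 -0.024   0.1581] [-3.2093 -0.3567  1.5275] [ 0.9068 -2.1023 -2.7419] [-0.2631 -0.0299 -0.6213  0.5881  0.1999  0.8768]
```

View pics/pad2.png

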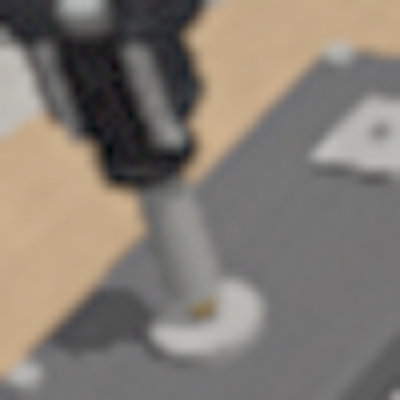

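The tip sits over the middle of the round pad: crop (203,310), pad centre about (207,318). The axial force is about 4.9 N, so the spring is about half way in. Handing in.

```bash
python3 -c "
from workcell import manip
print(manip.hand_in())"
```

```text
the job is handed in; nothing more can be done
None
```

The gauge was zeroed on the tallest step (about 4–5 N for over a second). I handed in at about 21 s with it held square on the round pad at about 4.9 N, roughly half way in; no verdict came back.

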